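# Try out the refitted lid stay of a parts case

## Task

The folding stay on the grey steel parts case has been refitted and must be tried out. Raise the lid until the stay on its left side can be straightened, push the stay's knee through past straight to its stop, and take your hand away so that the lid stands open locked on its own for a moment. Then break the knee forwards again and lower the lid gently until it is fully shut, without letting it drop; leave the things standing round the case where they are.

Things in the scene. Friction and masses are not known exactly. Their poses are not given: they have to be found in the camera images.
- case: Grey sheet-steel parts case, fixed to the counter, 150 (x) x 170 (y) x 80 mm high, walls 4 mm, two cartons inside. Origin (of all 'case frame' points): centre of its underside; z up; front = its -x, towards the robot; left = +y. At the start the lid is shut and the stay hangs folded outside the left wall.
- lid (a joint): Lid angle, rad: 0 shut, grows as the front edge rises; 1.30 with the stay straight (the most it allows), about 1.29 locked. Grey slab 150 long, 174 wide, 16 mm thick, about 0.35 kg. The hinge is stiff (friction 0.15 Nm): let go above roughly 1.15 rad the lid stays where it is; lower down it falls and slams.
- lid_hinge (a point): Middle of the lid's hinge axis, which runs along case y on the back rim: case frame (+75, 0, +82) mm. Its axes turn with the lid: y along the hinge, -x from the hinge towards the lid's front edge.
- lid_handle (a point): Middle of the lid's handle: dark round steel bar, 12 mm diameter, 84 mm long along case y, on two 10 mm rods 42 mm ahead of the lid's front face, at lid mid-thickness (192 mm from the hinge axis, 8 mm above the lid's underside). Lid shut: case frame (-117, 0, +90) mm. The 36 mm gap to the lid takes a finger; the bar can turn between the pads.
- stay_knee (a joint): Knee angle of the folding stay, rad: 0 folded (lid shut), 2.61 straight, 2.83 at its stop, locked past centre. Stay and lid are one closed linkage: straightening the knee raises the lid, folding lowers it. With the lid up the knee bulges forwards and up; a few N push it back and slightly down (case +x, -z) through straight to about 8 mm beyond, where it stays until pulled forwards.
- stay_pin (a point): Pin of the lower link on the case's left side, case frame (-10, +94, +62) mm. Stay: two equal flat steel links, 71.5 mm between pins; the upper one is pinned to the lid's left edge 110 mm from the hinge axis, 8 mm above the lid's underside.
- knee_grip (a point): Middle of the black round grip on the knee, 18 mm diameter, 50 mm long along case y, its middle at case y +145 mm, 51 mm outside the stay. Case frame x, z in mm by lid angle: shut -74, 30; 1.00: -30, 131; 1.10: -18, 133; 1.20: -4, 133; 1.25: 5, 132; straight 22, 126; locked 29, 123.
- glue_stick: Bystander: glue stick standing upright right of the case, 26 mm diameter, 82 mm high, origin under its centre.
- vee_pulley: Bystander: small metal vee pulley lying flat in front of the case, to its left, 64 mm diameter, 18 mm high, origin under its centre.
- filter_box: Bystander: white carton with a red band, 69 x 68 x 85 mm, standing well left of the case, origin under its centre.

How it is judged:
By the outcome, as a careful person would: the job done as asked, in the order asked, and still so for the second after the job is handed in, with the robot touching nothing.
It also fails if it takes over 58 s, if anything falls off the work surface, if the arm or the gripper's body presses on something with over 40 N, if the wrist force passes 120 N, or if a joint passes its speed limit or range.

## Robot

A 6-joint arm with a two-finger parallel gripper is mounted at the origin on the work surface; the furniture and walls round the work are solid. World frame = base frame: x ahead of the robot, y to its left, z up, the work surface at z = 0. Lengths are in m, angles in rad, forces in N, time in s.
With the tool pointing down it reaches from about 0.3 to 0.85 m from the base axis. Payload 4.2 kg.
Tool frame: the origin (TCP) lies midway between the tips of the shut fingers; the grasp point (between the pads) lies bot.pinch_z behind it (bot.pinch_z is the distance from the TCP to the grasp point, in m); z points along the fingers, y is the line along which they close (so a half turn about z gives the same grasp; the last joint's range is limited). The gripper opens to 91 mm and grips with 3 to 60 N. Pads are 32 mm wide; open, the fingers measure 118 mm over their backs; the gripper's body (76 mm by 178 mm) begins 60 mm behind the grasp point.
Start: joints at [-1.208, 0.32, 1.565, -0, 1.257, -0.02], TCP at [0.215, -0.533, 0.214] pointing down, gripper open.
Joint ranges: [-3.11, 3.11], [-0.84, 2.01], [0.21, 2.61], [-1.34, 4.49], [0.05, 2.63], [-2.56, 2.56]. Speed limits (rad/s): [2.57, 2.57, 3.14, 3.14, 3.14, 3.14].

## Interface

Orientations are given as a unit quaternion [x, y, z, w].
In Python, from rig import readout, optics, job, bot gives the robot as it stands. The module is installed in compiled form; this text tells all that it offers.
- The arm moves only by the shell command python3 -m pendant 'ROWS' [FORCE]. ROWS is a JSON object whose one key "moves" holds a list of rows, each a list of 3 entries, a list of its own where there are three numbers: the shift along the world's x, y, z in m, then the turn, a rotation vector about the world's x, y, z in degrees, then the finger opening in m, from 0 to 0.0912. A call has 1 to 5 rows; each row shifts and turns the commanded pose from where the row before left it; what a row does not reach is not made up. A row lasts 1/12 s, in which the tool goes at most 41.7 mm and 7.16 degrees, less where a joint would pass 70% of its speed; a pose out of reach is approached as far as the arm can. A call with a gripper value outside its range is refused whole. The fingers move at their own pace and stop on an object; FORCE is the grip in N (left out, the last holds). Time passes only in rows, so rows that do not move let the fingers close. It gives the time, the measured TCP pose, the force, the opening and the grip force at its end, in the units of the state.
- readout.get_state(): the state, without advancing time (a new reading comes with each control period).
- optics.grab_frame(name): name is "scene" or "top" or "wrist"; returns a dict with "img" (420x560x3 uint8, red, green, blue), "fx", "fy", "cx", "cy" (pixels), "dist" ([k1, k2, p1, p2, k3] as OpenCV has them; the pictures are not rectified), "position" and "rotation" of the camera in the world. Camera axes: x right, y down, z forward; pixel columns grow to the right and rows downward; lengths in m; the calibration is good to about 2 mm. A picture is of the moment at which its call begins. There is no depth.
- job.hand_in(): hands the job in; it is judged then, once.
Trained networks look in a picture, given as the dict that the camera call returned (one of the last four; its "shot" number tells which), for a name from the list of things; names that differ only in an ending like _2 or _b are one class to them, and where a whole thing is asked for, a point or a joint stands for the part that bears it (a point fixed in the world has none). Each returns a list of dicts, best first, with "score" (0 to 1); they miss things now and then, are a little off and sometimes report something else, mostly with a low value. They report only what shows in the picture. A call takes as long as a camera call.
- optics.regions_of(picture, target): "pixels" (420x560 bool, what is visible of it).
- optics.place_of(picture, target): "location" ([x, y, z] in m, in the coordinates of the camera as it stood for that picture, good to about 4 mm: a listed point, or the origin of a listed thing).
The state is a dict: "time": time; "joints": joint angles; "qd": joint speeds; "joint_torque": joint torques, N m; "ee_pos": TCP position; "tool_rot": TCP orientation; "force": force on the tool from outside, world axes, zero at the start; "ft_torque": the same for the moment, N m; "opening": finger opening in m; "gripper_force": force on a finger pad.
Only numpy, scipy, OpenCV 4.12 (cv2) and the standard library are available. Lean on these libraries where they do the work, as an engineer would, in place of code of your own. Each camera call takes 0.05 s, during which the arm holds its last target. There are 200 camera calls.

## Working session

There is one attempt and no reset: what is moved stays moved. The work goes in short steps, Python scripts to look and compute and a shell command to move; the robot and the scene stay as the last step left them, time stands still between calls to the robot, and variables do not carry over. Pictures are saved under pics/ and viewed, at most 10 in all, crops included, and the job is handed in when it is done.

```bash
mkdir -p pics; cat > h.py <<'E'
import numpy as np, cv2
from scipy.spatial.transform import Rotation as R
from rig import readout, optics, job, bot
def rotm(p):
    r=np.array(p["rotation"]); return r if r.shape==(3,3) else R.from_quat(r).as_matrix()
def world(p,loc): return rotm(p)@np.array(loc)+np.array(p["position"])
def find(p,n):
    l=optics.place_of(p,n); return [(round(d["score"],2),world(p,d["location"]).round(4).tolist()) for d in l[:2]]
def save(p,n): cv2.imwrite("pics/"+n,p["img"][:,:,::-1])
E
python3 - <<'E'
from h import *
s=readout.get_state(); print({k:np.round(v,3).tolist() for k,v in s.items()},bot.pinch_z)
for c in("scene","top"):
    p=optics.grab_frame(c); save(p,c+"0.png"); print(c,np.round(p["position"],3),rotm(p).round(2).tolist())
    for n in("case","lid_hinge","lid_handle","stay_pin","knee_grip","glue_stick","vee_pulley","filter_box"): print(n,find(p,n))
E
```

```text
{'time': 0.0, 'joints': [-1.208, 0.32, 1.566, -0.0, 1.257, -0.02], 'qd': [-0.001, 0.001, -0.001, 0.0, 0.0, -0.001], 'joint_torque': [0.001, -41.245, -23.198, 0.073, 0.046, -0.0], 'ee_pos': [0.215, -0.533, 0.213], 'tool_rot': [0.982, 0.19, -0.0, -0.001], 'force': [0.503, -1.097, -0.083], 'ft_torque': [0.023, -0.008, -0.008], 'gripper_force': 0.0, 'opening': 0.091} 0.0188
scene [ 1.162 -0.194  0.945] [[0.04, 0.78, -0.62], [1.0, -0.04, 0.02], [-0.02, -0.62, -0.79]]
case [(0.93, [0.5074, -0.2673, -0.0024])]
lid_hinge [(0.63, [0.5462, -0.3243, 0.0864])]
lid_handle [(0.72, [0.4416, -0.1693, 0.0919])]
stay_pin [(0.63, [0.5808, -0.2069, 0.0659]), (0.4, [0.5855, -0.1258, 0.0329])]
knee_grip [(0.77, [0.5851, -0.1273, 0.0331])]
glue_stick [(0.69, [0.3593, -0.296, 0.0001])]
vee_pulley [(0.81, [0.4937, -0.0894, 0.0016])]
filter_box [(0.57, [0.4054, 0.0811, 0.0046])]
top [ 0.326 -0.166  1.004] [[-0.02, -0.99, 0.17], [-1.0, 0.01, -0.02], [0.02, -0.17, -0.99]]
case [(0.78, [0.5078, -0.2634, 0.002])]
lid_hinge [(0.74, [0.5452, -0.33, 0.0824]), (0.46, [0.5883, -0.1266, 0.0314])]
lid_handle [(0.68, [0.4405, -0.1683, 0.0948])]
stay_pin [(0.67, [0.5772, -0.2073, 0.0615])]
knee_grip [(0.88, [0.5918, -0.1271, 0.0296]), (0.65, [0.5781, -0.208, 0.0605])]
glue_stick [(0.64, [0.3624, -0.2922, -0.0006])]
vee_pulley [(0.76, [0.4908, -0.0918, 0.0011])]
filter_box [(0.87, [0.4028, 0.0845, 0.0019])]
```

View pics/scene0.png

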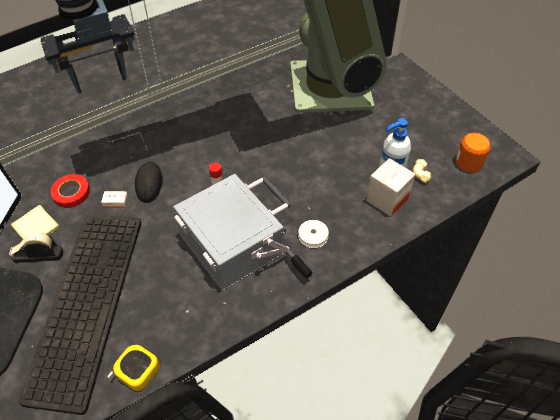

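View pics/top0.png

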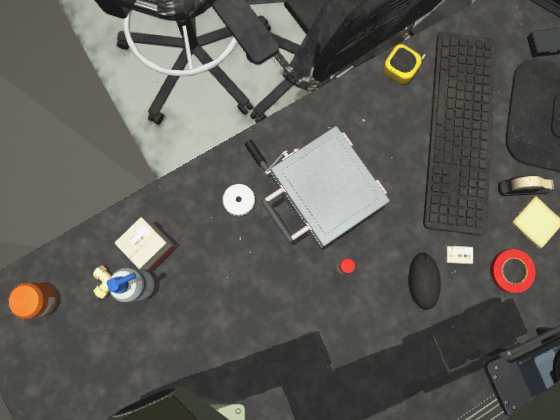

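```bash
cat >> h.py <<'E'
P={"case":(0,0,0),"lid_hinge":(75,0,82),"lid_handle":(-117,0,90),"stay_pin":(-10,94,62),"knee_grip":(-74,145,30)}
def fit(A,B):
    A=np.array(A)/1e3;B=np.array(B);a=A[:,0]+1j*A[:,1];b=B[:,0]+1j*B[:,1]
    y=np.angle(np.sum((b-b.mean())*np.conj(a-a.mean())))
    t=b.mean()-np.exp(1j*y)*a.mean(); dz=(B[:,2]-A[:,2]).mean()
    return y,t,np.abs(b-t-np.exp(1j*y)*a),dz
E
python3 - <<'E'
from h import *
A=[];B=[];N=[]
for c in("scene","top","scene","top"):
    p=optics.grab_frame(c)
    for n in P:
        l=find(p,n)
        if l and l[0][0]>.5: A.append(P[n]);B.append(l[0][1]);N.append(c+n)
y,t,r,dz=fit(A,B);print(np.degrees(y),t,dz);[print(n,x.round(4)) for n,x in zip(N,r)]
T=R.from_euler('z',y).as_matrix()
for q in((-117,0,90),(-74,145,30)): print(T@np.array(q)/1e3+[t.real,t.imag,0])
# lid slab outline for check
E
```

```text
-56.810175734451185 (0.5055828660856461-0.2667003291385757j) 0.0014900000000000009
scenecase 0.0039
scenelid_hinge 0.0022
scenelid_handle 0.0039
scenestay_pin 0.0016
sceneknee_grip 0.003
topcase 0.0021
toplid_hinge 0.0012
toplid_handle 0.004
topstay_pin 0.0033
topknee_grip 0.0049
scenecase 0.0024
scenelid_hinge 0.0028
scenelid_handle 0.0013
scenestay_pin 0.0048
sceneknee_grip 0.0054
topcase 0.0063
toplid_hinge 0.0021
toplid_handle 0.0026
topstay_pin 0.0044
topknee_grip 0.0047
[ 0.44153536 -0.16878753  0.09      ]
[ 0.58641911 -0.12539746  0.03      ]
```

```bash
python3 -m pendant '{"moves":[[[0.019,0.030,0],[0,0,1],0.044],[[0.019,0.030,0],[0,0,1],0.044],[[0.019,0.030,0],[0,0,1],0.044],[[0.019,0.030,0],[0,0,1],0.044],[[0.019,0.030,0],[0,0,1],0.044]]}' 20
python3 -m pendant '{"moves":[[[0.019,0.030,0],[0,0,1],0.044],[[0.019,0.030,0],[0,0,1],0.044],[[0.019,0.030,0],[0,0,1],0.044],[[0.019,0.030,0],[0,0,1],0.044],[[0.019,0.030,0],[0,0,1],0.044]]}'
python3 -m pendant '{"moves":[[[0.019,0.030,0],[0,0,1],0.044],[[0.017,0.034,0],[0,0,0.3],0.044],[[0,0,0],[0,0,0],0.044]]}'
python3 - <<'E'
from h import *
s=readout.get_state();print(s["time"],s["ee_pos"],R.from_quat(s["tool_rot"]).as_matrix().round(3),s["opening"],s["joints"])
p=optics.grab_frame("wrist");save(p,"w1.png");
for n in("lid_handle","knee_grip","lid_hinge","stay_pin"): print(n,find(p,n))
E
```

```text
time: 2.52
ee_pos: [0.3103, -0.382, 0.214]
tool_rot: [0.972, 0.233, 0.0, 0.0]
force: [0.5, 0.9, 1.4]
opening: 0.0606
gripper_force: 0.0
time: 2.93
ee_pos: [0.4054, -0.2319, 0.2142]
tool_rot: [0.961, 0.275, 0.0, 0.0]
force: [0.8, -1.0, 0.1]
opening: 0.044
gripper_force: 0.0
time: 3.18
ee_pos: [0.4432, -0.1644, 0.2141]
tool_rot: [0.957, 0.289, 0.001, -0.001]
force: [0.4, -1.4, 0.3]
opening: 0.0439
gripper_force: 0.0
3.1833 [ 0.44318    -0.16442351  0.21412138] [[ 0.833  0.553  0.002]
 [ 0.553 -0.833  0.003]
 [ 0.003 -0.001 -1.   ]] 0.04390617576539084 [-0.38184128  0.15767837  1.78493221  0.00339158  1.19823185  0.60171085]
lid_handle [(0.67, [0.4428, -0.1696, 0.0892])]
knee_grip [(0.6, [0.5838, -0.1269, 0.03])]
lid_hinge []
stay_pin [(0.78, [0.5785, -0.2064, 0.0621])]
```

View pics/w1.png

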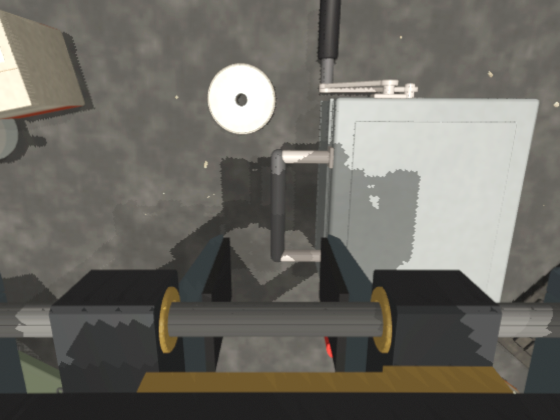

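```bash
python3 -m pendant '{"moves":[[[0,-0.001,-0.02],[0,0,0],0.044],[[-0.001,-0.001,-0.025],[0,0,0],0.044],[[0,-0.001,-0.025],[0,0,0],0.044],[[0,-0.0015,-0.025],[0,0,0],0.044],[[0,0,-0.02],[0,0,0],0.044]]}' 15
python3 -m pendant '{"moves":[[[0,0,-0.017],[0,0,0],0.044],[[0,0,-0.01],[0,0,0],0.044],[[0,0,0],[0,0,0],0.008],[[0,0,0],[0,0,0],0.008],[[0,0,0],[0,0,0],0.008]]}'
python3 -m pendant '{"moves":[[[0,0,0],[0,0,0],0.008],[[0,0,0],[0,0,0],0.008],[[0,0,0],[0,0,0],0.008],[[0,0,0],[0,0,0],0.008]]}'
python3 - <<'E'
import numpy as np
th=np.arange(0,1.26,.0625);f=lambda t:np.array([-192*np.cos(t)+8*np.sin(t),192*np.sin(t)+8*np.cos(t)])
d=np.diff(f(th).T,axis=0)
for t,(x,z) in zip(th[1:],d): print(round(t,4),round(x*.5475,1),round(-x*.8368,1),round(z,1))
E
```

```text
time: 3.85
ee_pos: [0.4385, -0.1753, 0.0975]
tool_rot: [0.959, 0.285, -0.001, -0.0]
force: [0.1, 0.0, 0.4]
opening: 0.0441
gripper_force: 0.0
time: 4.27
ee_pos: [0.4401, -0.1749, 0.0727]
tool_rot: [0.958, 0.285, 0.001, 0.001]
force: [-0.7, 0.5, -0.4]
opening: 0.0268
gripper_force: 0.0
time: 4.6
ee_pos: [0.4373, -0.1705, 0.0727]
tool_rot: [0.959, 0.285, -0.001, -0.004]
force: [-4.4, 10.8, 8.3]
opening: 0.0113
gripper_force: 15.0
0.0625 0.5 -0.7 12.0
0.125 0.9 -1.4 11.9
0.1875 1.3 -2.0 11.8
0.25 1.7 -2.6 11.6
0.3125 2.1 -3.2 11.4
0.375 2.5 -3.8 11.1
0.4375 2.8 -4.4 10.8
0.5 3.2 -4.9 10.5
0.5625 3.6 -5.4 10.1
0.625 3.9 -6.0 9.7
0.6875 4.2 -6.5 9.2
0.75 4.5 -6.9 8.7
0.8125 4.8 -7.4 8.2
0.875 5.1 -7.8 7.6
0.9375 5.3 -8.2 7.0
1.0 5.6 -8.5 6.4
1.0625 5.8 -8.8 5.7
1.125 6.0 -9.1 5.1
1.1875 6.1 -9.4 4.4
1.25 6.3 -9.6 3.7
```

```bash
python3 -m pendant '{"moves":[[[-0.002,0.003,0.012],[0,0,0],0.008],[[0.001,-0.0015,0.012],[0,0,0],0.008],[[0.0013,-0.002,0.012],[0,0,0],0.008],[[0.0017,-0.0026,0.0115],[0,0,0],0.008],[[0.002,-0.0032,0.0115],[0,0,0],0.008]]}'
python3 -m pendant '{"moves":[[[0.0025,-0.0038,0.011],[0,0,0],0.008],[[0.0028,-0.0044,0.011],[0,0,0],0.008],[[0.0032,-0.0049,0.0105],[0,0,0],0.008],[[0.0036,-0.0054,0.010],[0,0,0],0.008],[[0.004,-0.006,0.0095],[0,0,0],0.008]]}'
python3 -m pendant '{"moves":[[[0,0,0],[0,0,0],0.008]]}'
python3 - <<'E'
import numpy as np
from h import *
s=readout.get_state();d=np.array(s["ee_pos"])-[0.4373,-0.1705,0.0727];print(d, d[0]*.5475-d[1]*.8368, d[0]*.8368+d[1]*.5475)
t=.625;print(-192*np.cos(t)+8*np.sin(t)+192,192*np.sin(t)+8*np.cos(t)-8)
p=optics.grab_frame("scene");save(p,"s2.png")
E
```

```text
time: 5.02
ee_pos: [0.4437, -0.1802, 0.1318]
tool_rot: [0.958, 0.286, 0.0, 0.0]
force: [1.2, -0.9, -5.6]
opening: 0.0115
gripper_force: 15.0
time: 5.43
ee_pos: [0.4586, -0.2031, 0.1837]
tool_rot: [0.958, 0.286, -0.001, -0.002]
force: [-2.0, 4.6, 0.3]
opening: 0.0115
gripper_force: 15.0
time: 5.52
ee_pos: [0.4592, -0.2039, 0.1851]
tool_rot: [0.958, 0.286, -0.0, -0.001]
force: [-4.0, 4.6, 2.9]
opening: 0.0116
gripper_force: 15.0
[ 0.02189532 -0.03344676  0.11241676] 0.03997593469216095 9.898211353970288e-06
40.97585923852185 110.82638136061048
```

View pics/s2.png

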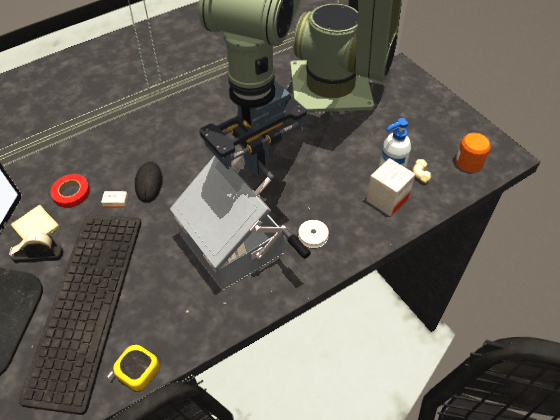

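The lid is half up at (225,205), gripped at the handle (262,183), with the knee grip at (297,245) and the bystanders undisturbed. I'll carry on round the arc.

```bash
python3 -m pendant '{"moves":[[[0.0042,-0.0065,0.009],[0,0,0],0.008],[[0.0045,-0.007,0.0087],[0,0,0],0.008],[[0.0048,-0.0074,0.008],[0,0,0],0.008],[[0.005,-0.0078,0.0076],[0,0,0],0.008],[[0.0053,-0.0082,0.007],[0,0,0],0.008]]}'
python3 -m pendant '{"moves":[[[0.0056,-0.0085,0.0064],[0,0,0],0.008],[[0.0058,-0.0088,0.0057],[0,0,0],0.008],[[0.006,-0.009,0.005],[0,0,0],0.008],[[0.006,-0.0094,0.0044],[0,0,0],0.008],[[0.005,-0.007,0.0025],[0,0,0],0.008]]}'
python3 -m pendant '{"moves":[[[0,0,0],[0,0,0],0.008],[[0,0,0],[0,0,0],0.008]]}'
cat >> h.py <<'E'
ex=np.array([.5475,-.8368,0]);ey=np.array([.8368,.5475,0]);C=np.array([.5055,-.2667,0])
def W(x,y,z): return C+(x*ex+y*ey)/1e3+[0,0,z/1e3]
def incase(w): w=np.array(w)-C; return (1e3*np.array([w@ex,w@ey,w[2]])).round(1)
E
python3 - <<'E'
from h import *
s=readout.get_state();b=np.array(s["ee_pos"])+[0,0,.0188];print(b,incase(b))
h=incase(b)-[75,0,82];print("theta",np.arctan2(h[2],-h[0])-np.arctan2(8,192))
p=optics.grab_frame("scene");q=optics.grab_frame("top")
for c in(p,q):
  for n in("lid_handle","knee_grip","stay_pin"):print(n,[(a,incase(w)) for a,w in find(c,n)])
E
```

```text
time: 5.98
ee_pos: [0.4817, -0.2385, 0.2254]
tool_rot: [0.958, 0.286, -0.001, -0.003]
force: [-5.1, 8.1, 9.1]
opening: 0.0113
gripper_force: 15.0
time: 6.4
ee_pos: [0.5115, -0.2843, 0.2502]
tool_rot: [0.958, 0.286, 0.0, 0.0]
force: [-4.0, 2.8, 8.8]
opening: 0.0112
gripper_force: 15.0
time: 6.57
ee_pos: [0.5122, -0.2852, 0.2505]
tool_rot: [0.958, 0.286, 0.001, 0.002]
force: [-2.2, 0.6, 9.3]
opening: 0.0114
gripper_force: 15.0
[ 0.51216011 -0.28518139  0.26925598] [ 19.1  -4.5 269.3]
theta 1.2391180332634486
lid_handle [(0.59, array([ 21.2,  -1.4, 270.9]))]
knee_grip [(0.66, array([  2. , 142.9, 134. ]))]
stay_pin [(0.74, array([-7.7, 90.9, 67. ]))]
lid_handle []
knee_grip [(0.81, array([  3.7, 144.8, 128.6]))]
stay_pin []
```

```bash
python3 -m pendant '{"moves":[[[0,0,0],[0,0,0],0.044],[[0,0,0],[0,0,0],0.044],[[0,0,0],[0,0,0],0.044],[[0,0,0.015],[0,0,0],0.044],[[0,0,0.03],[0,0,0],0.05]]}'
python3 -m pendant '{"moves":[[[0.005,0.004,0.02],[0,0,0],0.05],[[0.025,0.02,0],[0,0,0],0.05],[[0.03,0.025,0],[0,0,0],0.05],[[0.03,0.025,0],[0,0,0],0.05],[[0.03,0.024,0],[0,0,0],0.05]]}'
python3 -m pendant '{"moves":[[[0,0,-0.02],[0,0,0],0.05],[[0,0,-0.035],[0,0,0],0.05],[[0,0,-0.035],[0,0,0],0.05],[[0,0,-0.02],[0,0,0],0.05],[[0,0,0],[0,0,0],0.05]]}' 10
python3 - <<'E'
from h import *
s=readout.get_state();b=np.array(s["ee_pos"]);print(b,incase(b),s["opening"])
for n in("wrist","scene","top"):
  p=optics.grab_frame(n)
  if n=="wrist": save(p,"w3.png")
  for k in("lid_handle","knee_grip"):print(n,k,[(a,incase(w)) for a,w in find(p,k)])
E
```

```text
time: 7.38
ee_pos: [0.5103, -0.2832, 0.2888]
tool_rot: [0.958, 0.286, -0.003, -0.003]
force: [-0.0, -0.5, 0.1]
opening: 0.0419
gripper_force: 0.0
time: 7.8
ee_pos: [0.6331, -0.1852, 0.3124]
tool_rot: [0.958, 0.286, 0.0, 0.0]
force: [0.2, -0.9, -0.2]
opening: 0.05
gripper_force: 0.0
time: 8.22
ee_pos: [0.6291, -0.1852, 0.1962]
tool_rot: [0.958, 0.286, -0.005, -0.003]
force: [-0.2, -0.5, -0.3]
opening: 0.05
gripper_force: 0.0
[ 0.62912217 -0.18516477  0.19618691] [ -0.5 148.1 196.2] 0.04995704824252397
wrist lid_handle []
wrist knee_grip [(0.7, array([  4.1, 143. , 131.2])), (0.27, array([ 0.6,  2.7, -1.9]))]
scene lid_handle [(0.61, array([ 17.9,  -2.3, 268.8]))]
scene knee_grip [(0.53, array([ -1.7, 144. , 134.2]))]
top lid_handle []
top knee_grip [(0.47, array([ -54.8, -135.3,   -1.1]))]
```

View pics/w3.png

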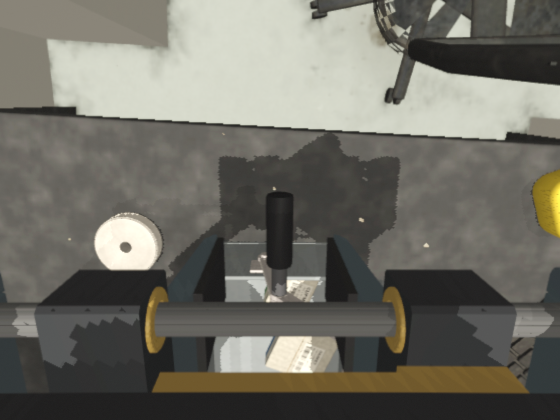

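The knee grip stands centred between the fingers at (280,230), so I'll descend, take it and push through.

```bash
python3 -m pendant '{"moves":[[[0,0,-0.03],[0,0,0],0.05],[[0,0,-0.03],[0,0,0],0.05],[[0.001,-0.001,-0.023],[0,0,0],0.05],[[0,0,0],[0,0,0],0.014],[[0,0,0],[0,0,0],0.014]]}'
python3 -m pendant '{"moves":[[[0,0,0],[0,0,0],0.014],[[0,0,0],[0,0,0],0.014],[[0,0,0],[0,0,0],0.014]]}' 10
python3 -m pendant '{"moves":[[[0.0027,-0.004,-0.0012],[0,0,0],0.014],[[0.0027,-0.004,-0.0014],[0,0,0],0.014],[[0.0027,-0.004,-0.0016],[0,0,0],0.014],[[0.0027,-0.004,-0.0018],[0,0,0],0.014],[[0.0027,-0.004,-0.002],[0,0,0],0.014]]}'
python3 -m pendant '{"moves":[[[0.0022,-0.0034,-0.0018],[0,0,0],0.014],[[0,0,0],[0,0,0],0.014]]}'
python3 - <<'E'
from h import *
s=readout.get_state();b=np.array(s["ee_pos"])+[0,0,.0188];print(b,incase(b),s["opening"])
p=optics.grab_frame("scene");print([(a,incase(w)) for a,w in find(p,"knee_grip")+find(p,"lid_handle")])
E
```

```text
time: 9.08
ee_pos: [0.6327, -0.1872, 0.1188]
tool_rot: [0.958, 0.286, -0.001, -0.0]
force: [1.0, 0.7, 0.7]
opening: 0.0396
gripper_force: 0.0
time: 9.33
ee_pos: [0.634, -0.1873, 0.1213]
tool_rot: [0.958, 0.286, 0.002, 0.001]
force: [-0.2, 1.9, -0.2]
opening: 0.0196
gripper_force: 0.7
time: 9.75
ee_pos: [0.6463, -0.2063, 0.11]
tool_rot: [0.958, 0.286, -0.001, -0.002]
force: [-0.3, 7.8, -4.4]
opening: 0.0175
gripper_force: 10.0
time: 9.92
ee_pos: [0.6471, -0.2076, 0.1086]
tool_rot: [0.958, 0.285, -0.002, -0.005]
force: [-4.0, 12.0, 1.2]
opening: 0.0179
gripper_force: 10.0
[ 0.64713381 -0.20755802  0.12740355] [ 28.1 150.9 127.4] 0.01794501945150005
[(0.53, array([ 25.5, 146. , 118.2]))]
```

```bash
python3 -m pendant '{"moves":[[[0.0011,-0.0017,-0.001],[0,0,0],0.014],[[0.0011,-0.0017,-0.001],[0,0,0],0.014],[[0,0,0],[0,0,0],0.014],[[0,0,0],[0,0,0],0.014]]}'
python3 -m pendant '{"moves":[[[0,0,0],[0,0,0],0.05],[[0,0,0],[0,0,0],0.05],[[0,0,0],[0,0,0],0.05],[[0,0,0],[0,0,0],0.05],[[0,0,0.015],[0,0,0],0.05]]}'
python3 -m pendant '{"moves":[[[0,0,0.03],[0,0,0],0.05],[[0,0,0.03],[0,0,0],0.05],[[0,0,0.01],[0,0,0],0.05],[[0,0,0],[0,0,0],0.05]]}'
python3 - <<'E'
from h import *
s=readout.get_state();b=np.array(s["ee_pos"]);print(b,incase(b),s["opening"])
for n in("wrist","scene","top"):
  p=optics.grab_frame(n)
  if n!="top": save(p,n+"4.png")
  for k in("lid_handle","knee_grip"):print(n,k,[(a,incase(w)) for a,w in find(p,k)])
a=cv2.imread("pics/wrist4.png");b=cv2.imread("pics/scene4.png")[120:330,140:420]
cv2.imwrite("pics/c4.png",np.hstack([cv2.resize(a,(400,300)),cv2.resize(b,(400,300))]))
E
```

```text
time: 10.4
ee_pos: [0.6474, -0.2081, 0.1079]
tool_rot: [0.958, 0.285, -0.003, -0.007]
force: [-8.8, 17.6, 10.6]
opening: 0.0178
gripper_force: 10.0
time: 10.82
ee_pos: [0.6494, -0.2147, 0.1193]
tool_rot: [0.958, 0.286, -0.003, -0.001]
force: [-0.4, -0.1, -0.4]
opening: 0.0481
gripper_force: 0.0
time: 11.15
ee_pos: [0.6529, -0.2157, 0.196]
tool_rot: [0.958, 0.286, 0.003, 0.003]
force: [0.2, 0.1, 0.6]
opening: 0.0497
gripper_force: 0.0
[ 0.65290395 -0.21572446  0.19600882] [ 38.  151.3 196. ] 0.04967541696125414
wrist lid_handle []
wrist knee_grip [(0.74, array([ 27.9, 141.5, 123.4]))]
scene lid_handle [(0.59, array([ 30.7,  -1. , 271.7]))]
scene knee_grip [(0.65, array([ 29.1, 143.3, 126.5]))]
top lid_handle [(0.82, array([ 26.1,   1.3, 271.5]))]
top knee_grip []
```

View pics/c4.png

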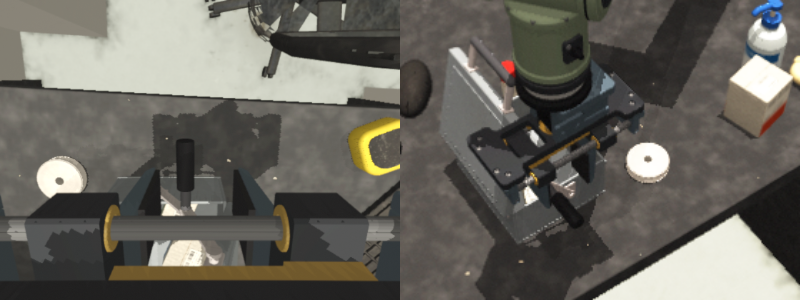

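Locked: the knee grip reads about (28, 142, 124) mm in the case frame and the lid stands unaided, with the hand clear. I'll hold here for about 1.5 s, then re-grip and break the knee forwards.

```bash
W='{"moves":[[[0,0,0],[0,0,0],0.05],[[0,0,0],[0,0,0],0.05],[[0,0,0],[0,0,0],0.05],[[0,0,0],[0,0,0],0.05],[[0,0,0],[0,0,0],0.05]]}'
python3 -m pendant '{"moves":[[[0,0,0],[0,0,0],0.05],[[0,0,0],[0,0,0],0.05],[[0,0,0],[0,0,0],0.05],[[0,0,0],[0,0,0],0.05],[[0,0,0],[0,0,0],0.05]]}' >/dev/null
python3 -m pendant '{"moves":[[[0,0,0],[0,0,0],0.05],[[0,0,0],[0,0,0],0.05],[[0,0,0],[0,0,0],0.05],[[0,0,0],[0,0,0],0.05],[[0,0,0],[0,0,0],0.05]]}' >/dev/null
python3 -m pendant '{"moves":[[[0,0,0],[0,0,0],0.05],[[0,0,0],[0,0,0],0.05],[[0,0,0],[0,0,0],0.05],[[-0.0025,0.004,0],[0,0,0],0.05],[[-0.0025,0.0035,0],[0,0,0],0.05]]}'
python3 - <<'E'
from h import *
s=readout.get_state();b=np.array(s["ee_pos"]);print(b,incase(b))
p=optics.grab_frame("wrist");print([(a,incase(w)) for a,w in find(p,"knee_grip")])
E
```

```text
time: 12.85
ee_pos: [0.6458, -0.2063, 0.1923]
tool_rot: [0.958, 0.286, -0.0, -0.0]
force: [-0.4, -0.4, 0.9]
opening: 0.0499
gripper_force: 0.0
[ 0.64575132 -0.2063421   0.19231347] [ 26.3 150.4 192.3]
[(0.6, array([ 27.6, 142.4, 121.9]))]
```

```bash
python3 -m pendant '{"moves":[[[0,0,-0.03],[0,0,0],0.05],[[0.001,-0.0015,-0.03],[0,0,0],0.05],[[0,0,-0.026],[0,0,0],0.05],[[0,0,0],[0,0,0],0.014],[[0,0,0],[0,0,0],0.014]]}' 10
python3 -m pendant '{"moves":[[[0,0,0],[0,0,0],0.014],[[0,0,0],[0,0,0],0.014],[[0,0,0],[0,0,0],0.014],[[0,0,0],[0,0,0],0.014]]}'
python3 -m pendant '{"moves":[[[-0.0027,0.004,0.002],[0,0,0],0.014],[[-0.0027,0.004,0.002],[0,0,0],0.014],[[-0.0027,0.004,0.0018],[0,0,0],0.014],[[-0.0027,0.004,0.0016],[0,0,0],0.014],[[-0.0027,0.004,0.0012],[0,0,0],0.014]]}'
python3 -m pendant '{"moves":[[[-0.0022,0.0034,0.0008],[0,0,0],0.014],[[0,0,0],[0,0,0],0.014],[[0,0,0],[0,0,0],0.014]]}'
python3 - <<'E'
from h import *
s=readout.get_state();b=np.array(s["ee_pos"])+[0,0,.0188];print(b,incase(b),s["opening"])
for n in("scene","top"):
  p=optics.grab_frame(n)
  for k in("lid_handle","knee_grip"):print(n,k,[(a,incase(w)) for a,w in find(p,k)])
E
```

```text
time: 13.37
ee_pos: [0.6463, -0.2078, 0.1055]
tool_rot: [0.958, 0.286, -0.001, -0.001]
force: [0.0, -0.2, 0.5]
opening: 0.0396
gripper_force: 0.0
time: 13.7
ee_pos: [0.6473, -0.2071, 0.1086]
tool_rot: [0.958, 0.286, 0.001, -0.0]
force: [-2.1, 3.7, 4.1]
opening: 0.0178
gripper_force: 10.0
time: 14.12
ee_pos: [0.6342, -0.1873, 0.1156]
tool_rot: [0.958, 0.286, 0.001, 0.0]
force: [5.3, 2.1, 0.4]
opening: 0.018
gripper_force: 10.0
time: 14.37
ee_pos: [0.6314, -0.1833, 0.1163]
tool_rot: [0.958, 0.286, 0.001, -0.001]
force: [3.6, 3.9, 1.5]
opening: 0.018
gripper_force: 10.0
[ 0.63135325 -0.18326221  0.13505555] [ -0.9 151.  135.1] 0.018001248635044237
scene lid_handle [(0.81, array([ 17. ,  -3. , 268.6]))]
scene knee_grip [(0.6, array([ -2.6, 143.4, 134.5])), (0.24, array([-0.2, -1.3, -0.8]))]
top lid_handle [(0.69, array([ 14.6,   3. , 269.4])), (0.44, array([1.8, 4.3, 1.2]))]
top knee_grip []
```

```bash
python3 -m pendant '{"moves":[[[0,0,0],[0,0,0],0.05],[[0,0,0],[0,0,0],0.05],[[0,0,0],[0,0,0],0.05],[[0,0,0],[0,0,0],0.05],[[0,0,0.02],[0,0,0],0.05]]}'
python3 -m pendant '{"moves":[[[0,0,0.03],[0,0,0],0.05],[[0,0,0.035],[0,0,0],0.05],[[0,0,0.038],[0,0,0],0.05],[[0,0,0.038],[0,0,0],0.05],[[0,0,0.035],[0,0,0],0.05]]}'
python3 -m pendant '{"moves":[[[-0.025,-0.02,0],[0,0,0],0.046],[[-0.03,-0.025,0],[0,0,0],0.046],[[-0.03,-0.025,0],[0,0,0],0.046],[[-0.027,-0.022,0],[0,0,0],0.046],[[-0.006,-0.006,0],[0,0,0],0.046]]}'
python3 -m pendant '{"moves":[[[0,0,0],[0,0,0],0.046]]}'
python3 - <<'E'
from h import *
s=readout.get_state();b=np.array(s["ee_pos"]);print(b,incase(b),s["opening"])
for n in("wrist","scene","top"):
  p=optics.grab_frame(n)
  if n=="wrist": save(p,"w5.png")
  for k in("lid_handle","knee_grip"):print(n,k,[(a,incase(w)) for a,w in find(p,k)])
E
```

```text
time: 15.08
ee_pos: [0.628, -0.1841, 0.1317]
tool_rot: [0.958, 0.286, -0.004, -0.003]
force: [-0.4, -0.2, -0.5]
opening: 0.0478
gripper_force: 0.0
time: 15.5
ee_pos: [0.6306, -0.1849, 0.3141]
tool_rot: [0.958, 0.286, -0.0, 0.0]
force: [1.2, -1.5, -0.6]
opening: 0.0497
gripper_force: 0.0
time: 15.92
ee_pos: [0.5089, -0.2854, 0.3123]
tool_rot: [0.959, 0.284, -0.002, 0.0]
force: [0.9, -0.9, 0.2]
opening: 0.0461
gripper_force: 0.0
time: 16.0
ee_pos: [0.5112, -0.2843, 0.3122]
tool_rot: [0.959, 0.284, -0.0, 0.0]
force: [0.7, 0.7, 0.4]
opening: 0.0457
gripper_force: 0.0
[ 0.51124996 -0.28426028  0.31222347] [ 17.8  -4.8 312.2] 0.04568378095395098
wrist lid_handle [(0.74, array([ 16.3,   2.2, 260.3]))]
wrist knee_grip [(0.82, array([ -2.8, 142.5, 133.3]))]
scene lid_handle []
scene knee_grip [(0.57, array([ -1.3, 142.6, 135.3]))]
top lid_handle []
top knee_grip []
```

View pics/w5.png

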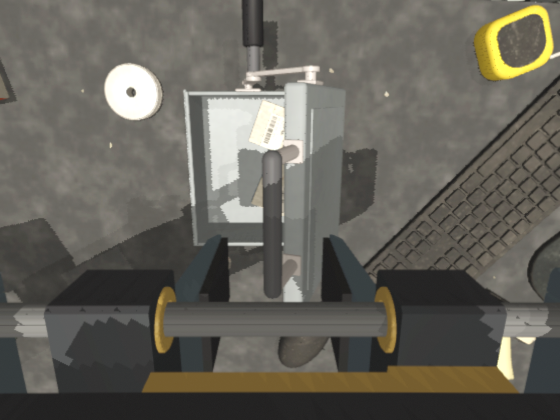

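The bar is at (272,225), centred between the fingers, and the lid stands by friction. I'll descend and grip.

```bash
python3 -m pendant '{"moves":[[[0,0,-0.025],[0,0,0],0.046],[[-0.001,0.001,-0.025],[0,0,0],0.046],[[0,0,-0.015],[0,0,0],0.046],[[0,0,0],[0,0,0],0.008],[[0,0,0],[0,0,0],0.008]]}' 15
python3 -m pendant '{"moves":[[[0,0,0],[0,0,0],0.008],[[0,0,0],[0,0,0],0.008],[[0,0,0],[0,0,0],0.008],[[0,0,0],[0,0,0],0.008],[[0,0,0],[0,0,0],0.008]]}'
python3 - <<'E'
from h import *
s=readout.get_state();b=np.array(s["ee_pos"])+[0,0,.0188];print(b,incase(b))
h=incase(b)-[75,0,82];t0=np.arctan2(h[2],-h[0])-np.arctan2(8,192);print("theta",t0)
f=lambda t:np.array([-192*np.cos(t)+8*np.sin(t),192*np.sin(t)+8*np.cos(t)])
th=np.linspace(t0,0,26);d=np.diff(f(th).T,axis=0)
for t,(x,z) in zip(th[1:],d): print(round(t,3),round(x*.5475,1),round(-x*.8368,1),round(z,1))
E
```

```text
time: 16.87
ee_pos: [0.5123, -0.2814, 0.2465]
tool_rot: [0.958, 0.286, -0.0, -0.0]
force: [0.2, -0.4, 0.0]
opening: 0.0353
gripper_force: 0.0
time: 17.28
ee_pos: [0.5127, -0.2818, 0.248]
tool_rot: [0.958, 0.286, 0.001, 0.001]
force: [0.6, 0.1, 3.6]
opening: 0.0111
gripper_force: 15.0
[ 0.5126955  -0.28182921  0.26683406] [ 16.6  -2.3 266.8]
theta 1.2230677082811612
1.174 -4.9 7.4 -3.1
1.125 -4.8 7.3 -3.5
1.076 -4.7 7.2 -3.9
1.027 -4.6 7.0 -4.3
0.978 -4.5 6.8 -4.7
0.93 -4.3 6.6 -5.1
0.881 -4.2 6.4 -5.5
0.832 -4.0 6.2 -5.9
0.783 -3.9 5.9 -6.2
0.734 -3.7 5.6 -6.5
0.685 -3.5 5.4 -6.9
0.636 -3.3 5.1 -7.2
0.587 -3.1 4.8 -7.5
0.538 -2.9 4.5 -7.7
0.489 -2.7 4.1 -8.0
0.44 -2.5 3.8 -8.2
0.391 -2.3 3.5 -8.4
0.342 -2.0 3.1 -8.6
0.294 -1.8 2.8 -8.8
0.245 -1.6 2.4 -9.0
0.196 -1.3 2.0 -9.1
0.147 -1.1 1.7 -9.2
0.098 -0.8 1.3 -9.3
0.049 -0.6 0.9 -9.3
0.0 -0.3 0.5 -9.4
```

```bash
python3 -m pendant '{"moves":[[[-0.0049,0.0074,-0.0031],[0,0,0],0.008],[[-0.0048,0.0073,-0.0035],[0,0,0],0.008],[[-0.0047,0.0072,-0.0039],[0,0,0],0.008],[[-0.0046,0.007,-0.0043],[0,0,0],0.008],[[-0.0045,0.0068,-0.0047],[0,0,0],0.008]]}'
python3 -m pendant '{"moves":[[[-0.0043,0.0066,-0.0051],[0,0,0],0.008],[[-0.0042,0.0064,-0.0055],[0,0,0],0.008],[[-0.004,0.0062,-0.0059],[0,0,0],0.008],[[-0.0039,0.0059,-0.0062],[0,0,0],0.008],[[-0.0037,0.0056,-0.0065],[0,0,0],0.008]]}'
python3 -m pendant '{"moves":[[[-0.0035,0.0054,-0.0069],[0,0,0],0.008],[[-0.0033,0.0051,-0.0072],[0,0,0],0.008],[[-0.0031,0.0048,-0.0075],[0,0,0],0.008],[[-0.0029,0.0045,-0.0077],[0,0,0],0.008],[[-0.0027,0.0041,-0.008],[0,0,0],0.008]]}'
python3 -m pendant '{"moves":[[[-0.0025,0.0038,-0.0082],[0,0,0],0.008],[[-0.0023,0.0035,-0.0084],[0,0,0],0.008],[[-0.002,0.0031,-0.0086],[0,0,0],0.008],[[-0.0018,0.0028,-0.0088],[0,0,0],0.008],[[-0.0016,0.0024,-0.009],[0,0,0],0.008]]}'
python3 -m pendant '{"moves":[[[-0.0007,0.001,-0.0045],[0,0,0],0.008],[[-0.0006,0.001,-0.0045],[0,0,0],0.008],[[0,0,0],[0,0,0],0.008],[[0,0,0],[0,0,0],0.008]]}'
python3 - <<'E'
from h import *
s=readout.get_state();b=np.array(s["ee_pos"])+[0,0,.0188];print(b,incase(b))
h=incase(b)-[75,0,82];print("theta",np.arctan2(h[2],-h[0])-np.arctan2(8,192))
E
```

```text
time: 17.7
ee_pos: [0.4886, -0.245, 0.2269]
tool_rot: [0.958, 0.286, 0.0, -0.0]
force: [3.1, 0.5, 0.6]
opening: 0.0115
gripper_force: 15.0
time: 18.12
ee_pos: [0.4685, -0.2145, 0.1975]
tool_rot: [0.958, 0.286, 0.0, -0.0]
force: [3.2, 2.2, 0.6]
opening: 0.0114
gripper_force: 15.0
time: 18.53
ee_pos: [0.4528, -0.1909, 0.1601]
tool_rot: [0.958, 0.286, -0.0, -0.0]
force: [2.8, 2.1, -0.4]
opening: 0.0115
gripper_force: 15.0
time: 18.95
ee_pos: [0.4426, -0.1756, 0.1169]
tool_rot: [0.958, 0.286, -0.0, 0.0]
force: [1.9, 1.2, -0.9]
opening: 0.0119
gripper_force: 15.0
time: 19.28
ee_pos: [0.4414, -0.1737, 0.1085]
tool_rot: [0.958, 0.286, -0.0, -0.0]
force: [2.4, 0.9, -2.2]
opening: 0.0116
gripper_force: 15.0
[ 0.44135094 -0.17369178  0.12728729] [-113.    -2.8  127.3]
theta 0.194807506166138
```

```bash
python3 -m pendant '{"moves":[[[-0.0006,0.001,-0.0045],[0,0,0],0.008],[[-0.0006,0.0009,-0.0045],[0,0,0],0.008],[[-0.0005,0.0008,-0.0045],[0,0,0],0.008],[[-0.0004,0.0006,-0.0045],[0,0,0],0.008],[[-0.0003,0.0005,-0.0045],[0,0,0],0.008]]}'
python3 -m pendant '{"moves":[[[-0.0003,0.0004,-0.004],[0,0,0],0.008],[[-0.0002,0.0003,-0.003],[0,0,0],0.008],[[0,0,-0.002],[0,0,0],0.008],[[0,0,-0.002],[0,0,0],0.008],[[0,0,0],[0,0,0],0.008]]}'
python3 -m pendant '{"moves":[[[0,0,-0.0015],[0,0,0],0.008],[[0,0,-0.0015],[0,0,0],0.008],[[0,0,0],[0,0,0],0.008],[[0,0,0],[0,0,0],0.008]]}'
```

```text
time: 19.7
ee_pos: [0.4393, -0.1704, 0.086]
tool_rot: [0.958, 0.286, 0.0, 0.001]
force: [0.7, -1.2, 0.2]
opening: 0.0118
gripper_force: 15.0
time: 20.12
ee_pos: [0.4388, -0.1696, 0.075]
tool_rot: [0.958, 0.286, -0.0, 0.0]
force: [1.4, -4.2, -2.2]
opening: 0.0118
gripper_force: 15.0
time: 20.45
ee_pos: [0.4389, -0.1696, 0.0736]
tool_rot: [0.958, 0.286, 0.0, 0.0]
force: [-2.5, -3.1, 8.8]
opening: 0.0113
gripper_force: 15.0
```

```bash
python3 -m pendant '{"moves":[[[0,0,-0.0015],[0,0,0],0.008],[[0,0,-0.0015],[0,0,0],0.008],[[0,0,0],[0,0,0],0.008],[[0,0,0],[0,0,0],0.008]]}'
python3 - <<'E'
from h import *
for n in("top","scene"):
  p=optics.grab_frame(n)
  for k in("lid_handle","knee_grip"):print(n,k,[(a,incase(w)) for a,w in find(p,k)])
E
```

```text
time: 20.78
ee_pos: [0.4394, -0.1693, 0.0717]
tool_rot: [0.958, 0.286, 0.001, 0.0]
force: [-3.3, -0.1, 16.8]
opening: 0.0117
gripper_force: 15.0
top lid_handle []
top knee_grip []
scene lid_handle [(0.93, array([-115.9,   -0.5,   91.2]))]
scene knee_grip [(0.83, array([-75.8, 144. ,  30.8]))]
```

Shut. Now I'll release, lift clear and check.

```bash
python3 -m pendant '{"moves":[[[0,0,0.002],[0,0,0],0.044],[[0,0,0.002],[0,0,0],0.044],[[0,0,0],[0,0,0],0.044],[[0,0,0],[0,0,0],0.044],[[0,0,0.01],[0,0,0],0.044]]}'
python3 -m pendant '{"moves":[[[0,0,0.02],[0,0,0],0.044],[[0,0,0.03],[0,0,0],0.044],[[0,0,0.035],[0,0,0],0.044],[[0,0,0.03],[0,0,0],0.044],[[0,0,0],[0,0,0],0.044]]}'
python3 - <<'E'
from h import *
p=optics.grab_frame("scene");save(p,"s6.png")
for k in("lid_handle","knee_grip"):print(k,[(a,incase(w)) for a,w in find(p,k)])
for k in("glue_stick","vee_pulley","filter_box"):print(k,find(p,k))
E
```

```text
time: 21.5
ee_pos: [0.4371, -0.1684, 0.0818]
tool_rot: [0.958, 0.286, -0.002, -0.002]
force: [-0.5, 0.1, 0.4]
opening: 0.0418
gripper_force: 0.0
time: 21.92
ee_pos: [0.442, -0.1704, 0.2038]
tool_rot: [0.958, 0.286, 0.004, 0.003]
force: [0.1, -0.6, 0.4]
opening: 0.044
gripper_force: 0.0
lid_handle [(0.96, array([-117.8,    0.6,   94.8]))]
knee_grip [(0.64, array([-74.5, 147. ,  31.3]))]
glue_stick [(0.58, [0.357, -0.2949, -0.0004]), (0.35, [0.5791, -0.2115, 0.0661])]
vee_pulley [(0.8, [0.4963, -0.0876, -0.0007])]
filter_box [(0.8, [0.4049, 0.0798, 0.0035])]
```

View pics/s6.png

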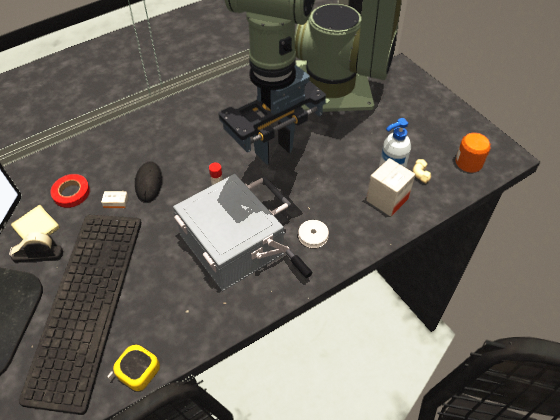

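The lid is fully shut at (230,225), the knee grip is back at (300,265), and the gripper is clear. The pulley (313,234), glue stick (215,170) and filter box (390,187) are where they started.

```bash
python3 -c "
from rig import job
print(job.hand_in())"
```

```text
the job is handed in; nothing more can be done
None
```

The job is handed in after about 22 s of robot time: the stay was locked past straight with the lid standing on its own for about 1.5 s, then the knee was broken forwards and the lid lowered gently until fully shut, with the things round the case left where they were.

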